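Index the spring-checking table to its setting master

TASK

The springs on the indexing table are about to be checked, so the dial comparator must first be zeroed: turn the table one index hole so that the setting master, the plain steel cylinder standing next to the spring that is now under the comparator's foot, comes to stand under the foot instead. Press the indexing plunger in with your fingertips on its round button at the end of the table's handle, swing the table round with it held in, and let it come up again so that its pin snaps fully home in the next hole and the table is locked. Grasp nothing, do not touch the springs or the master, and leave everything else on the worktop where it is.

Things in the scene. Friction and masses are not known exactly. Their poses are not given: they have to be found in the camera images.
- index_table: The fixed base. Origin on the worktop under the table's axis; x axis level, from the axis towards the comparator's foot; z up. A steel index plate on it, 236 mm across, 26 to 34 mm high, has eight holes 45 degrees apart, 106 mm from the axis. The comparator's column stands at x = 152 mm, up to 245 mm high.
- pivot (a point): Point on the table's vertical turning axis, level with the table's top, 48 mm above the worktop; fixed, with the axes of the base. The table is an aluminium disc 192 mm across with seven nests (steel rings 38 mm across, 9 mm high) 74 mm from the axis, 45 degrees apart. Five hold work, 54 mm tall; the two nearest the handle are empty.
- foot (a point): Centre of the comparator's flat measuring foot, 18 mm across, fixed 112 mm above the worktop and 74 mm from the axis. It hangs 10 mm above the tops of the work, which passes under it freely.
- button (a point): Centre of the top of the indexing plunger's button, a turned steel disc 48 mm across at the end of the table's dark radial handle, 130 mm from the axis; it turns with the table. At the start it lies opposite the foot, towards the base's -x. Its top is 73.5 mm above the worktop at rest and goes down 10 mm to its stop.
- collar (a point): Centre of the rim of the collar round the button: a steel ring fixed on the handle, 52 mm bore, 62 mm outside, rim 74 mm above the worktop, so the button at rest is level with it and sinks into it when pressed. The bore takes shut fingertips, and its wall takes their sideways push. 130 mm from the axis, turns with the table.
- plunger (a joint): Travel of the plunger: 0 = fully up, 0.010 m = pressed to its stop. Spring: about 3 N at first, 6 N at the stop. The round-nosed 8 mm pin stands 7 mm up in a hole of the index plate from below, so the table is locked until it is pressed 7 mm. Let go between holes, the pin rides under the plate at about 0.007; over a hole it springs up to 0.
- table (a joint): Table angle, rad, positive counter-clockwise seen from above; about 0 at the start. Next holes at +0.785 and -0.785, with 0.012 of play either way; stops at +-0.95. Light friction (1 to 2 N at the handle); it stays where it is left. Turn to -0.785 if the master starts on the base's +y side, to +0.785 if on its -y side.
- master: Setting master: plain solid steel cylinder, 29 mm in diameter and 54 mm tall with a shallow waist, loose in the nest 45 degrees to one side or the other of the nest under the foot. Origin at the centre of its underside. Not to be touched.
- spring_a: Coil spring (plunger return spring) standing upright, about 29 mm in diameter and 54 mm tall, loose in one of the table's nests. Origin at the centre of its underside. Not to be touched.
- spring_b: Coil spring (plunger return spring) standing upright, about 29 mm in diameter and 54 mm tall, loose in one of the table's nests. Origin at the centre of its underside. Not to be touched.
- spring_c: Coil spring (plunger return spring) standing upright, about 29 mm in diameter and 54 mm tall, loose in one of the table's nests. Origin at the centre of its underside. Not to be touched.
- spring_d: Coil spring (plunger return spring) standing upright, about 29 mm in diameter and 54 mm tall, loose in one of the table's nests. Origin at the centre of its underside. Not to be touched.
- marker: Paint marker, 15x127x15 mm, lying on the worktop behind the table to the left. Leave it alone.
- spare_spring: A spare coil spring, 54x29x29 mm, lying on its side on the worktop to the right of the table. Leave it alone.
- holder: Injector nozzle holder, 22x105x24 mm, lying on the worktop to the right. Leave it alone.

How it is judged:
By the outcome, as a careful person would: the job done as asked, in the order asked, and still so for the second after the job is handed in, with the robot touching nothing.
It also fails if it takes over 35 s, if anything falls off the work surface, if the arm or the gripper's body presses on something with over 40 N, if the wrist force passes 120 N, or if a joint passes its speed limit or range.

ROBOT

A 7-joint arm with a two-finger parallel gripper is mounted at the origin on a cart in front of the work surface, level with it; the furniture and walls round the work are solid. World frame = base frame: x ahead of the robot, y to its left, z up, the work surface at z = 0. Lengths are in m, angles in degrees, forces in N, time in s.
With the tool pointing down it reaches from about 0.425 to 0.875 m from the base axis. Payload 4.7 kg.
Tool frame: the origin (TCP) lies on the centre line of the jaws, within the pads' length; the fingertips stand 25 mm ahead of it and the grasp point (between the pads) lies 6 mm ahead of it; z points along the fingers, y is the direction in which the jaws open and shut (so a half turn about z gives the same grasp; the last joint's range is limited). The gripper opens to 87 mm and grips with 3 to 60 N. Pads are 19 mm wide; open, the fingers measure 117 mm over their backs; the gripper's body (75 mm by 190 mm) begins 51 mm behind the grasp point.
Start: joints at [69.792, 18.392, -4.016, 83.108, 1.295, 78.541, -3.26], TCP at [0.233, -0.607, 0.248] pointing down, gripper open.
Joint ranges: [-163.93, 163.93], [-17.29, 119.83], [-79.2, 71.16], [3.27, 140.29], [-89.18, 269.18], [5.43, 117.66], [-154.24, 154.24]. Speed limits (degrees/s): [147.25, 147.25, 180, 180, 180, 180, 180].

INTERFACE

Orientations are given as [roll, pitch, yaw] about the fixed x, y, z axes, in that order (R = Rz(yaw) Ry(pitch) Rx(roll)).
In Python, from cell import env gives the robot as it stands.
- The arm moves only by the shell command python3 -m creep 'ROWS' [OPENING] [FORCE]. ROWS is JSON, a list of rows, each an object of numbers: "tx", "ty", "tz": the shift along the tool's x, y, z in m; "rx", "ry", "rz": the turn, a rotation vector about the tool's x, y, z in degrees. In form: [{"tx": .., "ty": .., "tz": .., "rx": .., "ry": .., "rz": ..}, ...]. A call has 1 to 20 rows; each row shifts and turns the commanded pose from where the row before left it, along the tool's axes as they then stand; what a row does not reach is not made up. A row lasts 1/8 s, in which the tool goes at most 62.5 mm and 10.7 degrees, less where a joint would pass 70% of its speed; a pose out of reach is approached as far as the arm can. A call is refused whole if a number of a shift passes 0.0625 or a number of a turn 10.7, either way. A call with a gripper value outside its range is refused whole. OPENING is the finger opening in m, from 0 to 0.087, set as the call begins (- or left out, the last holds). The fingers move at their own pace and stop on an object; FORCE is the grip in N (left out, the last holds). Time passes only in rows, so rows that do not move let the fingers close. It gives the time, the measured TCP pose, the force and the opening at its end, in the units of the state.
- env.get_obs(): the state, without advancing time (a new reading comes with each control period).
- env.read_camera(name): name is "side" or "top" or "wrist"; returns a dict with "pixels" (420x560x3 uint8, red, green, blue), "intrinsics" (3x3 intrinsics, pixels), "R" (3x3) and "t" (3): a world point X has camera coordinates R X + t. Camera axes: x right, y down, z forward; pixel columns grow to the right and rows downward; lengths in m; the calibration is good to about 2 mm. The wrist camera is an equidistant fisheye: a pixel r from the principal point sees the ray r / f radians off the axis. A picture is of the moment at which its call begins. There is no depth.
- env.sign_off(): hands the job in, once; it reports no verdict.
The state is a dict: "time_s": time; "qpos": joint angles; "joint_velocities": joint speeds; "effort": joint torques, N m; "tool_pos": TCP position; "tool_rot": TCP orientation; "force": force on the tool from outside, world axes, zero at the start; "wrist_torque": the same for the moment, N m; "grip_width": finger opening in m.
Only numpy, scipy, OpenCV 4.12 (cv2) and the standard library are available. Lean on these libraries where they do the work, as an engineer would, in place of code of your own. Each camera call takes 0.05 s, during which the arm holds its last target.

## Working session

There is one attempt and no reset: what is moved stays moved. The work goes in short steps, Python scripts to look and compute and a shell command to move; the robot and the scene stay as the last step left them, time stands still between calls to the robot, and variables do not carry over. Pictures are saved under pics/ and viewed, and the job is handed in when it is done.

```bash
ls; mkdir -p pics
python3 - <<'E'
from cell import env
import cv2
o=env.get_obs(); print(o['time_s'],o['tool_pos'],o['tool_rot'],o['force'],o['grip_width'])
for n in ('side','top','wrist'):
    c=env.read_camera(n); cv2.imwrite(f'pics/{n}0.png',c['pixels'][:,:,::-1]); print(n,c['intrinsics'].tolist(),c['R'].round(4).tolist(),c['t'].round(4).tolist())
E
```

```text
pics
0.0 [ 0.23287753 -0.6063016   0.24642729] [-1.79887400e+02  6.89539847e-03  2.10174904e+01] [ 0.35269341  1.04235631 -0.32326644] 0.08723346340504128
side [[439.4471825828302, 0.0, 279.0946652495791], [0.0, 439.4471825828302, 209.02383032833532], [0.0, 0.0, 1.0]] [[-0.9814, -0.1913, -0.0189], [-0.0953, 0.5694, -0.8165], [0.1669, -0.7995, -0.577]] [0.5239, 0.3355, 0.6669]
top [[505.6749418681423, 0.0, 267.93819517125064], [0.0, 505.6749418681423, 211.05317640243086], [0.0, 0.0, 1.0]] [[0.0008, -0.9998, -0.0212], [-0.9854, 0.0028, -0.1705], [0.1705, 0.021, -0.9851]] [-0.3136, 0.5918, 1.2543]
wrist [[325.19226210127806, 0.0, 278.81414460822737], [0.0, 325.19226210127806, 209.3806949686235], [0.0, 0.0, 1.0]] [[0.3579, -0.9338, -0.002], [-0.8922, -0.3426, 0.2942], [-0.2754, -0.1035, -0.9557]] [-0.6484, -0.0359, 0.392]
```

View pics/side0.png

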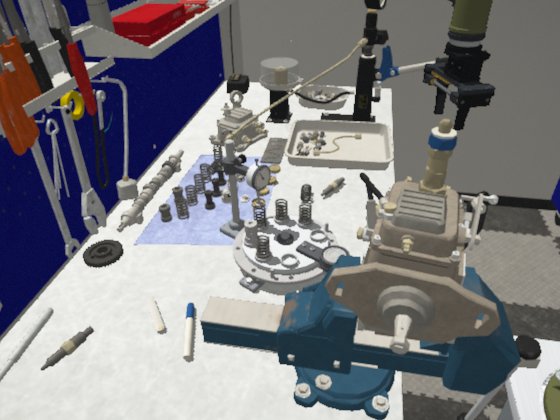

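View pics/top0.png

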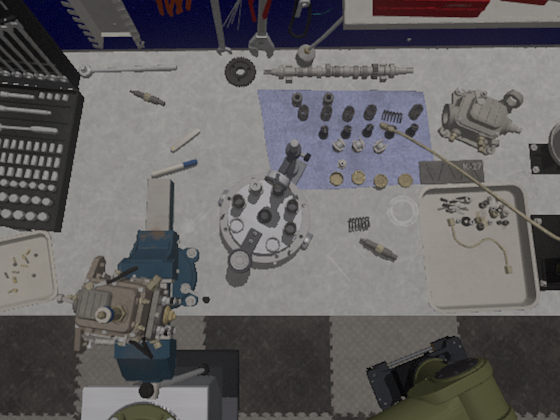

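View pics/wrist0.png

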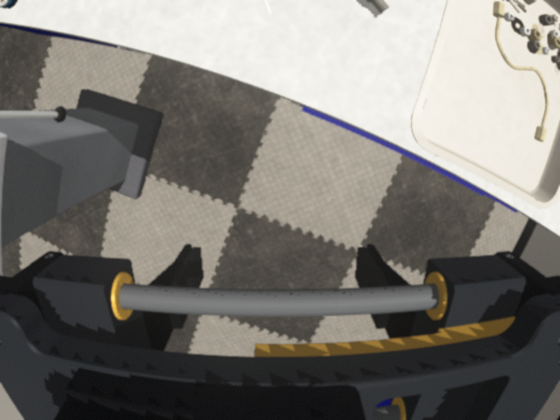

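Run:
```python
import cv2
a=cv2.imread('pics/top0.png')[130:290,190:350]; cv2.imwrite('pics/topz.png',cv2.resize(a,None,fx=3.75,fy=3.75,interpolation=cv2.INTER_CUBIC))
a=cv2.imread('pics/side0.png')[120:300,210:370]; cv2.imwrite('pics/sidez.png',cv2.resize(a,None,fx=3.3,fy=3.3,interpolation=cv2.INTER_CUBIC))
```

```text
(no output)
```

View pics/topz.png

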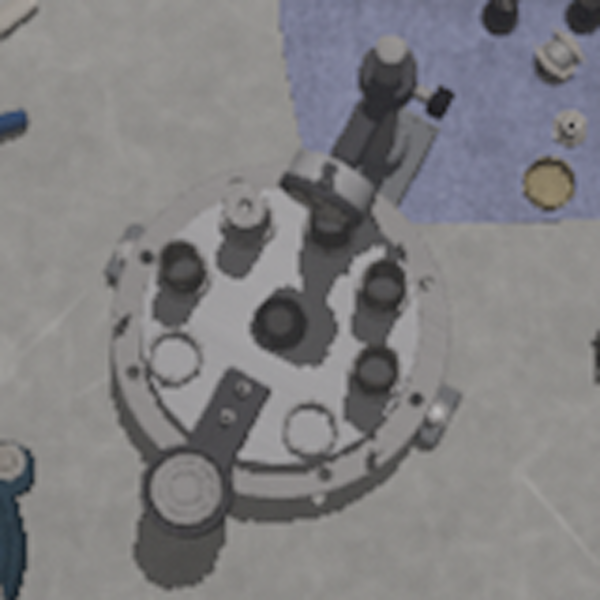

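View pics/sidez.png

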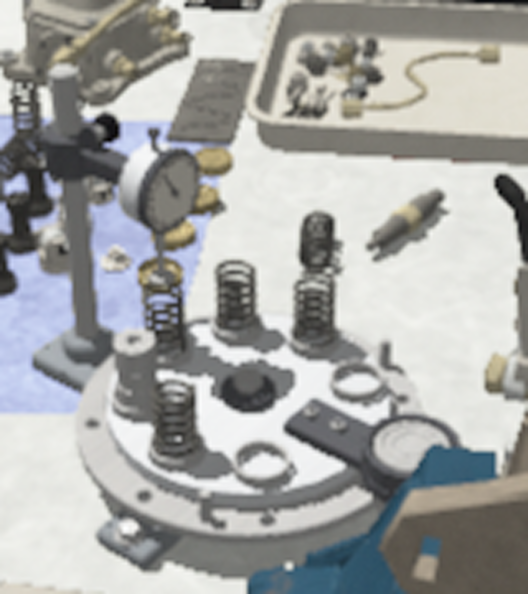

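```bash
cat > h.py <<'E'
import numpy as np, cv2
def ray(c,u,v,z,fish=False):
    K,R,t=c['intrinsics'],c['R'],c['t']
    d=np.array([(u-K[0,2])/K[0,0],(v-K[1,2])/K[1,1],1.])
    if fish:
        r=np.hypot(d[0],d[1]); d=np.array([d[0]/r*np.sin(r),d[1]/r*np.sin(r),np.cos(r)]) if r>1e-9 else d
    o=-R.T@t; w=R.T@d
    return o+w*(z-o[2])/w[2]
def proj(c,X,fish=False):
    K=c['intrinsics'];p=c['R']@np.asarray(X)+c['t']
    if fish:
        r=np.hypot(p[0],p[1]);th=np.arctan2(r,p[2]);p=np.array([p[0]/r*th,p[1]/r*th,1])
    return K[0,0]*p[0]/p[2]+K[0,2],K[1,1]*p[1]/p[2]+K[1,2]
E
python3 - <<'E'
from h import *
from cell import env
c=env.read_camera('top'); g=cv2.cvtColor(c['pixels'],cv2.COLOR_RGB2GRAY)
z=lambda a,b:(190+a/3.75-.0,130+b/3.75)
# button disc: bright blob inside dark collar
m=cv2.resize(g[130:290,190:350],None,fx=4,fy=4,interpolation=cv2.INTER_CUBIC)
def blob(a,b,th,w=55,inv=False):
    x,y=int(a*4/3.75),int(b*4/3.75)
    s=m[y-w:y+w,x-w:x+w]; k=(s>th).astype(np.uint8)
    cs,_=cv2.findContours(k,cv2.RETR_LIST,cv2.CHAIN_APPROX_NONE)
    for q in cs:
        if len(q)>60: 
            e=cv2.fitEllipse(q); print('  ',th,[round((x-w+e[0][0]+.5)/4-.5+190,2),round((y-w+e[0][1]+.5)/4-.5+130,2)],np.round(np.array(e[1])/4,1),len(q))
for th in (90,105,120): blob(185,488,th)
b=ray(c,*z(185,488),.0735);n1=ray(c,*z(175,360),.057);n2=ray(c,*z(310,430),.057)
for p in(b,n1,n2):print(p)
ms=ray(c,*z(245,205),.102);print('master',ms)
# fit axis,yaw: points known
from scipy.optimize import least_squares
def f(p):
    R=lambda a,r:np.array([p[0]+r*np.cos(p[2]+a),p[1]+r*np.sin(p[2]+a)])
    P=np.pi
    return np.r_[R(P,.13)-b[:2],R(P*.75,.074)-n1[:2],R(-P*.75,.074)-n2[:2],R(P/4,.074)-ms[:2]]
s=least_squares(f,[.55,0,0]);print(s.x,np.degrees(s.x[2]),s.fun.round(4))
E
```

```text
90 [250.93, 270.36] [3.3 7.3] 68
   90 [239.17, 259.94] [18.7 18.9] 214
   90 [226.45, 258.78] [ 3.4 26.7] 209
   90 [233.9, 247.34] [ 3.6 11.2] 92
   105 [251.1, 270.41] [2.8 6.9] 62
   105 [239.12, 259.95] [18.1 18.4] 208
   105 [226.28, 259.0] [ 3.1 25.8] 203
   105 [233.85, 247.2] [ 3.3 10.2] 83
   120 [239.07, 259.95] [17.5 17.8] 203
   120 [226.1, 259.24] [ 2.7 24.8] 197
   120 [233.69, 247.08] [2.9 9.4] 74
[ 0.46352059 -0.24382564  0.0735    ]
[ 0.55148204 -0.23483902  0.057     ]
[ 0.5036749 -0.326441   0.057    ]
master [ 0.64880929 -0.2839612   0.102     ]
[ 0.57583207 -0.3053649  -0.49306213] -28.25037884647443 [-0.0022 -0.      0.003   0.0003  0.0013 -0.0002 -0.0021 -0.0001]
```

Run:
```python
import cv2
from h import *
from cell import env
for n,(x0,x1,y0,y1) in {'top':(60,320,150,350),'side':(180,520,170,400)}.items():
    c=env.read_camera(n); im=c['pixels'][:,:,::-1].copy()
    ax=np.array([.5758,-.3054]);yw=np.radians(-28.25)
    for a in range(0,-46,-15):
        t=yw+np.pi+np.radians(a); p=[*(ax+.13*np.array([np.cos(t),np.sin(t)])),.0735]
        u,v=proj(c,p); im[int(round(v)),int(round(u))]=(0,0,255)
        if n=='top':print(a,np.round(p,3))
    a=im[y0:y1,x0:x1]; cv2.imwrite(f'pics/v_{n}.png',cv2.resize(a,None,fx=2.3,fy=2.3,interpolation=cv2.INTER_CUBIC))
```

```text
0 [ 0.461 -0.244  0.074]
-15 [ 0.481 -0.216  0.074]
-30 [ 0.507 -0.195  0.074]
-45 [ 0.538 -0.181  0.074]
```

View pics/v_top.png

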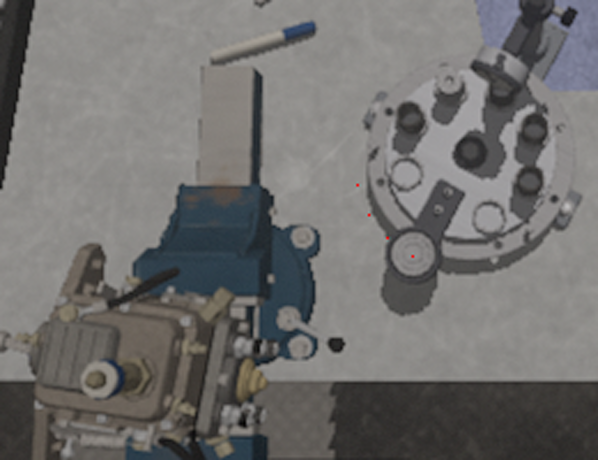

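View pics/v_side.png

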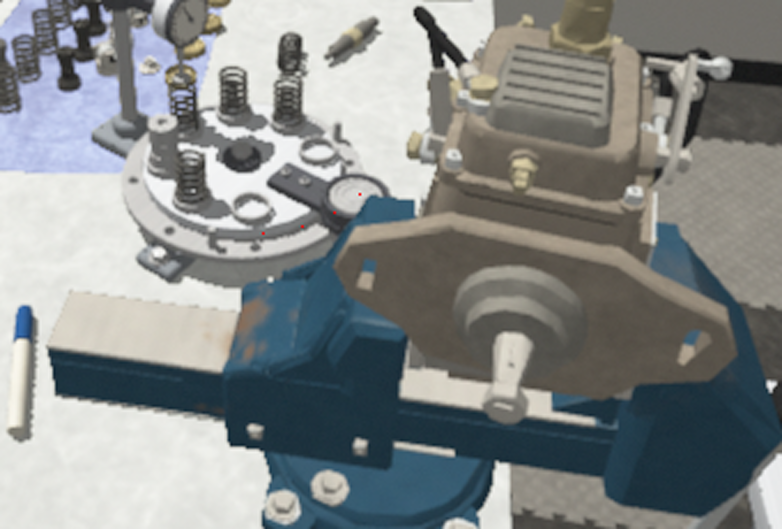

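Run:
```python
from h import *
from cell import env
T=env.read_camera('top');S=env.read_camera('side')
def tri(a,b):
    A=[];o=[]
    M=np.zeros((3,3));v=np.zeros(3);L=[]
    for c,(u,w) in((T,a),(S,b)):
        p=ray(c,u,w,0);q=ray(c,u,w,.3);d=(q-p)/np.linalg.norm(q-p);P=np.eye(3)-np.outer(d,d);M+=P;v+=P@p;L.append((p,P))
    X=np.linalg.solve(M,v);return X.round(3),[round(np.linalg.norm(P@(X-p)),4) for p,P in L]
t=lambda x,y:(60+x/2.3,150+y/2.3); s=lambda x,y:(180+x/2.3,170+y/2.3)
print('towertop',tri(t(97,380),(443,125)))
print('bar far right corner(top)',tri(t(252,68),s(70,291)))
print('bar far left',tri(t(202,66),s(50,348)))
print('blue jaw top right?',tri(t(268,188),s(243,283)))
print('dial handle knob blk',tri(t(337,345),s(420,12)))
print('column top',tri((190+390/3.75,130+48/3.75),(210+63/3.3,120+72/3.3)))
print('dial top',tri((190+325/3.75,130+175/3.75),(210+160/3.3,120+185/3.3)))
for z in(.1,.15,.2,.25,.3):print(z,ray(T,*t(270,240),z)[:2].round(3),ray(T,*t(268,378),z)[:2].round(3),'vise corner',ray(T,*t(270,188),z)[:2].round(3))
```

```text
towertop (array([ 0.343, -0.041,  0.457]), [np.float64(0.0021), np.float64(0.0021)])
bar far right corner(top) (array([ 0.666, -0.067,  0.096]), [np.float64(0.0023), np.float64(0.0023)])
bar far left (array([ 0.666, -0.013,  0.095]), [np.float64(0.0004), np.float64(0.0004)])
blue jaw top right? (array([ 0.534, -0.091,  0.104]), [np.float64(0.0035), np.float64(0.0035)])
dial handle knob blk (array([ 0.396, -0.196,  0.293]), [np.float64(0.0297), np.float64(0.0297)])
column top (array([ 0.712, -0.376,  0.243]), [np.float64(0.0001), np.float64(0.0001)])
dial top (array([ 0.644, -0.338,  0.187]), [np.float64(0.0037), np.float64(0.0037)])
0.1 [ 0.476 -0.094] [ 0.332 -0.097] vise corner [ 0.531 -0.093]
0.15 [ 0.471 -0.104] [ 0.334 -0.107] vise corner [ 0.525 -0.103]
0.2 [ 0.467 -0.114] [ 0.335 -0.117] vise corner [ 0.518 -0.113]
0.25 [ 0.463 -0.124] [ 0.337 -0.127] vise corner [ 0.512 -0.123]
0.3 [ 0.458 -0.134] [ 0.338 -0.137] vise corner [ 0.505 -0.133]
```

```bash
python3 -m creep '[{"rz":5},{"rz":10},{"rz":10},{"rz":10},{"rz":10},{"rz":10},{"rz":10},{"rz":10},{"rz":10},{"rz":10},{"rz":6},{}]' 0 10
python3 - <<'E'
from cell import env
o=env.get_obs();print(o['qpos'].round(1) if hasattr(o['qpos'],'round') else o['qpos'])
E
```

```text
[69.8 18.4 -4.  83.1  1.3 78.5 -3.3]$[0]: bad value
```

```bash
python3 -m creep '[{"tx":0,"ty":0,"tz":0,"rx":0,"ry":0,"rz":5},{"tx":0,"ty":0,"tz":0,"rx":0,"ry":0,"rz":10},{"tx":0,"ty":0,"tz":0,"rx":0,"ry":0,"rz":10},{"tx":0,"ty":0,"tz":0,"rx":0,"ry":0,"rz":10},{"tx":0,"ty":0,"tz":0,"rx":0,"ry":0,"rz":10},{"tx":0,"ty":0,"tz":0,"rx":0,"ry":0,"rz":10},{"tx":0,"ty":0,"tz":0,"rx":0,"ry":0,"rz":10},{"tx":0,"ty":0,"tz":0,"rx":0,"ry":0,"rz":10},{"tx":0,"ty":0,"tz":0,"rx":0,"ry":0,"rz":10},{"tx":0,"ty":0,"tz":0,"rx":0,"ry":0,"rz":10},{"tx":0,"ty":0,"tz":0,"rx":0,"ry":0,"rz":6}]' 0 10
python3 - <<'E'
from cell import env
o=env.get_obs();print(o['qpos'],o['time_s'])
E
```

```text
time_s: 1.78
tool_pos: [0.2332, -0.6067, 0.2476]
tool_rot: [180.0, -0.0, -80.2]
force: [-0.2, 0.2, 0.5]
grip_width: 0.0009
[  59.49049587   18.26482039    9.11080525   83.54393255   -2.90167324
   78.41651249 -101.4771128 ] 1.775
```

```bash
python3 -m creep '[{"tx":-0.015,"ty":-0.015,"tz":0,"rx":0,"ry":0,"rz":0},{"tx":-0.03,"ty":-0.027,"tz":0,"rx":0,"ry":0,"rz":0},{"tx":-0.03,"ty":-0.027,"tz":0,"rx":0,"ry":0,"rz":0},{"tx":-0.03,"ty":-0.027,"tz":0,"rx":0,"ry":0,"rz":0},{"tx":-0.03,"ty":-0.027,"tz":0,"rx":0,"ry":0,"rz":0},{"tx":-0.03,"ty":-0.027,"tz":0,"rx":0,"ry":0,"rz":0},{"tx":-0.015,"ty":-0.015,"tz":0,"rx":0,"ry":0,"rz":0}]'
python3 - <<'E'
from cell import env
import cv2
o=env.get_obs();print(o['qpos'],o['time_s'])
ims=[env.read_camera(n)['pixels'][:,:,::-1] for n in('top','side','wrist')]
cv2.imwrite('pics/m1.png',cv2.resize(cv2.hconcat(ims[:2]),(800,300)))
cv2.imwrite('pics/m1w.png',ims[2])
E
```

```text
time_s: 2.65
tool_pos: [0.3666, -0.3969, 0.2479]
tool_rot: [-179.9, 0.0, -79.6]
force: [-0.1, -0.1, 0.5]
grip_width: 0.0005
[ 4.44576492e+01  5.10259482e+00  3.90786402e-02  9.88705121e+01
 -6.70979127e-02  7.60127263e+01 -1.25061876e+02] 2.65
```

View pics/m1.png

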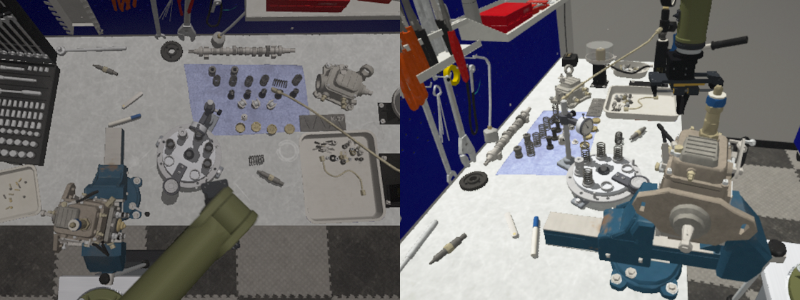

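View pics/m1w.png

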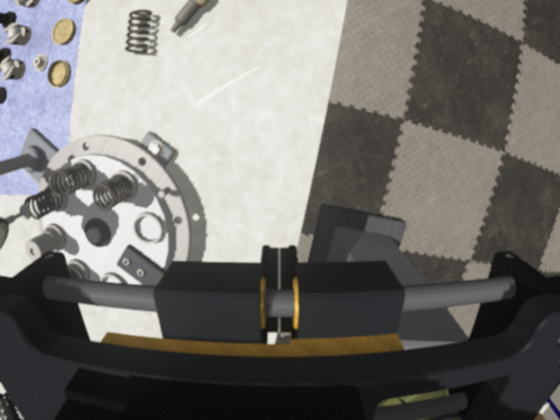

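```bash
python3 -m creep '[{"tx":0,"ty":0,"tz":0,"rx":0,"ry":0,"rz":-6},{"tx":-0.008,"ty":-0.014,"tz":0,"rx":0,"ry":0,"rz":-8},{"tx":-0.014,"ty":-0.026,"tz":0,"rx":0,"ry":0,"rz":-6},{"tx":-0.016,"ty":-0.028,"tz":0,"rx":0,"ry":0,"rz":0},{"tx":-0.016,"ty":-0.028,"tz":0,"rx":0,"ry":0,"rz":0},{"tx":-0.014,"ty":-0.026,"tz":0,"rx":0,"ry":0,"rz":0},{"tx":-0.01,"ty":-0.02,"tz":0,"rx":0,"ry":0,"rz":0},{"tx":-0.006,"ty":-0.01,"tz":0,"rx":0,"ry":0,"rz":0}]'
python3 - <<'E'
from cell import env
import cv2
o=env.get_obs();print(o['qpos'].round(1),o['time_s'])
ims=[env.read_camera(n)['pixels'][:,:,::-1] for n in('top','side','wrist')]
cv2.imwrite('pics/m2.png',cv2.resize(cv2.hconcat(ims[:2]),(800,300)))
cv2.imwrite('pics/m2w.png',ims[2])
E
```

```text
time_s: 3.8
tool_pos: [0.4596, -0.2561, 0.2476]
tool_rot: [180.0, -0.0, -59.9]
force: [-1.0, -0.3, 0.9]
grip_width: 0.0005
[  35.     3.7   -9.2  100.4    0.6   75.9 -124.2] 3.8
```

View pics/m2.png

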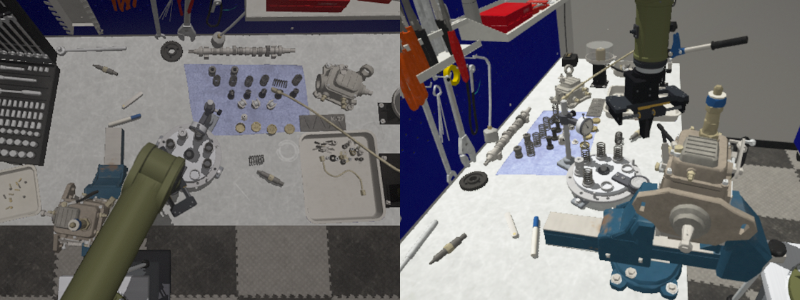

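View pics/m2w.png

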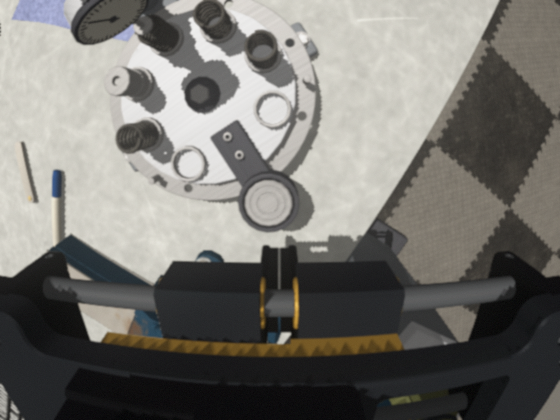

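Run:
```python
from h import *
from cell import env
from scipy.optimize import least_squares
c=env.read_camera('wrist'); g=cv2.cvtColor(c['pixels'],cv2.COLOR_RGB2GRAY)
for th in(100,115,130):
  s=(g[170:235,235:300]>th).astype(np.uint8)
  for q in cv2.findContours(s,cv2.RETR_LIST,cv2.CHAIN_APPROX_NONE)[0]:
    if len(q)>80:
      e=cv2.fitEllipse(q);print(th,np.add(e[0],[235,170]).round(1),np.round(e[1],1))
P=lambda u,v,z:ray(c,u,v,z,True)
b=P(267,201,.0735);n1=P(190,163,.057);n2=P(274,110,.057);ms=P(123,81,.102)
print(b,n1,n2,ms)
def f(p):
    R=lambda a,r:np.array([p[0]+r*np.cos(p[2]+a),p[1]+r*np.sin(p[2]+a)])
    q=np.pi
    return np.r_[R(q,.13)-b[:2],R(q*.75,.074)-n1[:2],R(-q*.75,.074)-n2[:2],R(q/4,.074)-ms[:2]]
s=least_squares(f,[.55,0,0]);print(s.x,np.degrees(s.x[2]),s.fun.round(4))
o=env.get_obs();print(o['tool_pos'],o['tool_rot'],o['time_s'])
```

```text
100 [278.7 206.4] [54.  93.3]
100 [266.8 203.2] [45.4 47. ]
115 [217.  250.4] [54.7 73.5]
115 [266.8 203.2] [45.  46.4]
130 [221.9 246.8] [49.9 61.6]
130 [266.7 203.2] [44.4 45.7]
[ 0.46560818 -0.24544358  0.0735    ] [ 0.55398578 -0.23696598  0.057     ] [ 0.5042252  -0.32640864  0.057     ] [ 0.64128708 -0.28679848  0.102     ]
[ 0.57465325 -0.30759085 -0.51054089] -29.251837984002048 [-0.0044  0.0014  0.0006  0.0006 -0.0008 -0.0013  0.0046 -0.0007]
[ 0.45880143 -0.25746792  0.2475033 ] [ 1.79953959e+02 -2.23738416e-02 -6.00594661e+01] 4.0
```

```bash
python3 -m creep '[{"tx":-0.0045,"ty":-0.005,"tz":0.012,"rx":0,"ry":0,"rz":0},{"tx":-0.004,"ty":-0.0045,"tz":0.024,"rx":0,"ry":0,"rz":0},{"tx":0,"ty":0,"tz":0.028,"rx":0,"ry":0,"rz":0},{"tx":0,"ty":0,"tz":0.028,"rx":0,"ry":0,"rz":0},{"tx":0,"ty":0,"tz":0.024,"rx":0,"ry":0,"rz":0},{"tx":0,"ty":0,"tz":0.014,"rx":0,"ry":0,"rz":0},{"tx":0,"ty":0,"tz":0.008,"rx":0,"ry":0,"rz":0},{"tx":0,"ty":0,"tz":0,"rx":0,"ry":0,"rz":0}]'
python3 - <<'E'
from cell import env
import cv2
o=env.get_obs();print(o['qpos'].round(1),o['time_s'])
ims=[env.read_camera(n)['pixels'][:,:,::-1] for n in('top','side','wrist')]
cv2.imwrite('pics/m3.png',cv2.resize(cv2.hconcat([ims[0][130:340,100:380],ims[1][100:310,200:480]]),(800,300)))
cv2.imwrite('pics/m3w.png',ims[2])
E
```

```text
time_s: 5.0
tool_pos: [0.4634, -0.2442, 0.1094]
tool_rot: [180.0, 0.0, -60.0]
force: [1.1, 0.4, 0.0]
grip_width: 0.0006
[  34.    10.2   -9.9  110.     2.    60.  -126.8] 5.0
```

View pics/m3.png

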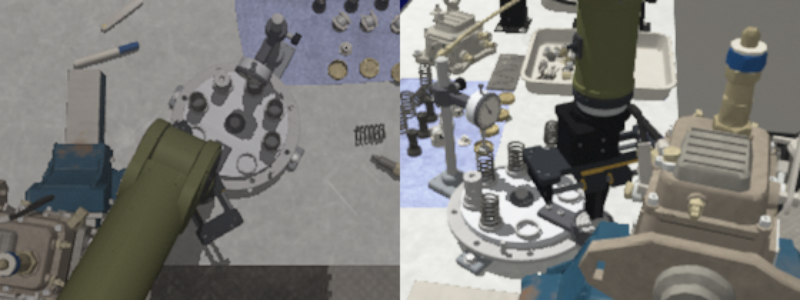

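View pics/m3w.png

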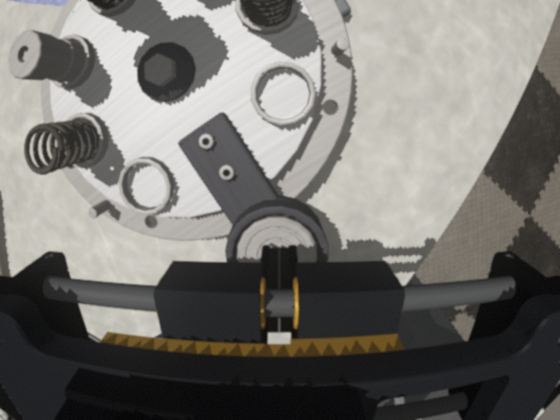

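```bash
python3 -m creep '[{"tx":0,"ty":0,"tz":0.006,"rx":0,"ry":0,"rz":0},{"tx":0,"ty":0,"tz":0.006,"rx":0,"ry":0,"rz":0},{"tx":0,"ty":0,"tz":0.004,"rx":0,"ry":0,"rz":0},{"tx":0,"ty":0,"tz":0.003,"rx":0,"ry":0,"rz":0},{"tx":0,"ty":0,"tz":0,"rx":0,"ry":0,"rz":0}]'
```

```text
time_s: 5.78
tool_pos: [0.4637, -0.2442, 0.0908]
tool_rot: [-180.0, -0.0, -60.0]
force: [-0.9, 0.2, 5.5]
grip_width: 0.0005
```

```bash
python3 -m creep '[{"tx":0,"ty":0,"tz":0.0015,"rx":0,"ry":0,"rz":0},{"tx":0,"ty":0,"tz":0,"rx":0,"ry":0,"rz":0}]'; python3 -m creep '[{"tx":0,"ty":0,"tz":0.001,"rx":0,"ry":0,"rz":0},{"tx":0,"ty":0,"tz":0,"rx":0,"ry":0,"rz":0}]'
```

```text
time_s: 6.02
tool_pos: [0.4637, -0.2442, 0.0895]
tool_rot: [-180.0, -0.0, -60.0]
force: [-0.2, 0.2, 6.2]
grip_width: 0.0003
time_s: 6.28
tool_pos: [0.4637, -0.2442, 0.0888]
tool_rot: [-180.0, -0.0, -60.0]
force: [-0.3, 0.8, 7.4]
grip_width: 0.0006
```

Run:
```python
import numpy as np
A=np.array([.5755,-.3055]);p=np.array([.4637,-.2442])-A
r=np.hypot(*p);a0=np.degrees(np.arctan2(p[1],p[0]));print(r,a0)
X=np.array([.5,-.866]);Y=np.array([-.866,-.5])
W=[(r+(.129-r)*min(1,k/4))*np.array([np.cos(np.radians(a0-4*k)),np.sin(np.radians(a0-4*k))]) for k in range(14)]
for k in range(13):
    d=W[k+1]-W[k];print(4*k+4,(d@X).round(4),(d@Y).round(4),(W[k+1]+A).round(4))
```

```text
0.12750266663878054 151.26401773296394
4 -0.0047 -0.0076 [ 0.4679 -0.2363]
8 -0.0042 -0.0079 [ 0.4727 -0.2288]
12 -0.0036 -0.0082 [ 0.478  -0.2216]
16 -0.003 -0.0085 [ 0.4839 -0.2147]
20 -0.0021 -0.0088 [ 0.4904 -0.2085]
24 -0.0014 -0.0089 [ 0.4974 -0.2028]
28 -0.0008 -0.009 [ 0.5047 -0.1976]
32 -0.0002 -0.009 [ 0.5124 -0.193 ]
36 0.0004 -0.009 [ 0.5204 -0.1888]
40 0.0011 -0.0089 [ 0.5287 -0.1853]
44 0.0017 -0.0088 [ 0.5372 -0.1823]
48 0.0023 -0.0087 [ 0.5459 -0.1799]
52 0.0029 -0.0085 [ 0.5547 -0.1782]
```

```bash
python3 -m creep '[{"tx":-0.0024,"ty":-0.0038,"tz":0,"rx":0,"ry":0,"rz":0},{"tx":-0.0023,"ty":-0.0038,"tz":0,"rx":0,"ry":0,"rz":0},{"tx":-0.0042,"ty":-0.0079,"tz":0,"rx":0,"ry":0,"rz":0},{"tx":-0.0036,"ty":-0.0082,"tz":0,"rx":0,"ry":0,"rz":0},{"tx":0,"ty":0,"tz":0,"rx":0,"ry":0,"rz":0}]'
python3 - <<'E'
from cell import env
import cv2
o=env.get_obs();print(o['qpos'].round(1),o['time_s'])
cv2.imwrite('pics/m4w.png',env.read_camera('wrist')['pixels'][:,:,::-1])
E
```

```text
time_s: 6.9
tool_pos: [0.4793, -0.221, 0.089]
tool_rot: [-179.9, -0.1, -59.9]
force: [-0.3, 0.9, 5.7]
grip_width: 0.0006
[  31.9   11.9  -11.   110.6    2.7   57.6 -130.2] 6.9
```

View pics/m4w.png

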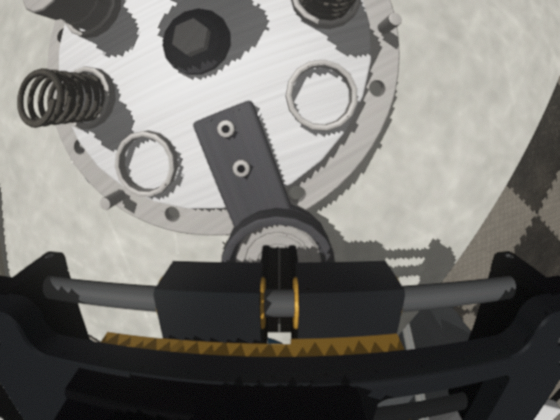

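```bash
python3 -m creep '[{"tx":-0.0015,"ty":-0.0042,"tz":0.0006,"rx":0,"ry":0,"rz":0},{"tx":-0.0015,"ty":-0.0043,"tz":0,"rx":0,"ry":0,"rz":0},{"tx":-0.0021,"ty":-0.0088,"tz":0,"rx":0,"ry":0,"rz":0},{"tx":-0.0014,"ty":-0.0089,"tz":0,"rx":0,"ry":0,"rz":0},{"tx":-0.0008,"ty":-0.009,"tz":0,"rx":0,"ry":0,"rz":0},{"tx":-0.0002,"ty":-0.009,"tz":0,"rx":0,"ry":0,"rz":0},{"tx":0.0004,"ty":-0.009,"tz":0,"rx":0,"ry":0,"rz":0},{"tx":0,"ty":0,"tz":0,"rx":0,"ry":0,"rz":0}]'
python3 - <<'E'
from cell import env
import cv2
o=env.get_obs();print(o['qpos'].round(1),o['time_s'])
cv2.imwrite('pics/m5w.png',env.read_camera('wrist')['pixels'][:,:,::-1])
cv2.imwrite('pics/m5t.png',cv2.resize(env.read_camera('top')['pixels'][130:290,130:350,::-1],None,fx=3,fy=3))
E
```

```text
time_s: 7.95
tool_pos: [0.5223, -0.1883, 0.0888]
tool_rot: [-179.8, -0.1, -59.9]
force: [0.4, 0.2, 8.4]
grip_width: 0.0004
[  28.1   15.1  -12.5  106.8    3.8   58.3 -135.8] 7.95
```

View pics/m5w.png

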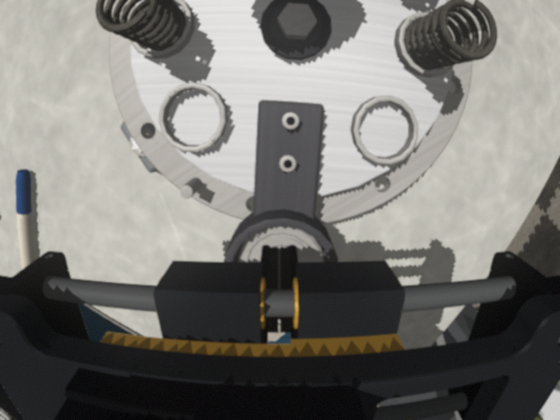

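View pics/m5t.png

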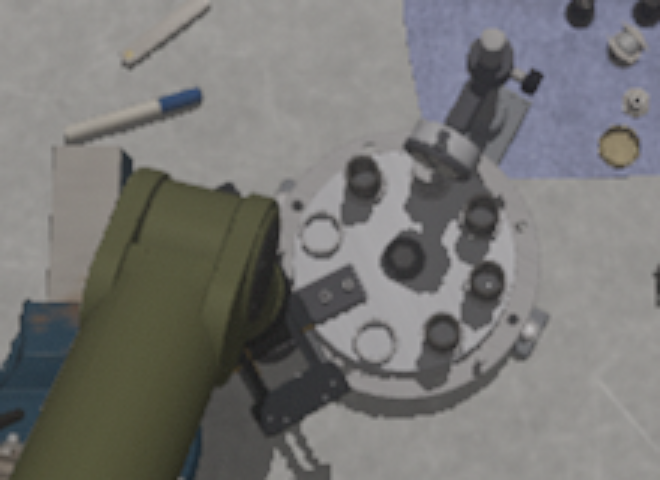

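```bash
cat > ang.py <<'E'
from h import *
from cell import env
def meas(n1,n2,holes,c,fish=True,zn=.057):
    a=ray(c,*n1,zn,fish)[:2];b=ray(c,*n2,zn,fish)[:2]
    d=a-b;m=(a+b)/2;u=d/np.linalg.norm(d);perp=np.array([u[1],-u[0]])
    ax=m+perp*.0523
    h=np.degrees(np.arctan2(*(-perp)[::-1]))
    print('chord',np.linalg.norm(d).round(4),'axis',ax.round(4),'handle az',h.round(2),'table',(h-151.25).round(2))
    for q in holes:
        p=ray(c,*q,.034,fish)[:2]-ax;print('hole r',np.hypot(*p).round(4),'rel handle',((np.degrees(np.arctan2(p[1],p[0]))-h+180)%360-180).round(2))
E
python3 - <<'E'
from ang import *
c=env.read_camera('wrist');g=cv2.cvtColor(c['pixels'],cv2.COLOR_RGB2GRAY)
for (x,y,w) in((192,118,45),(385,131,45)):
  cs,_=cv2.findContours((cv2.Canny(g,60,150)[y-w:y+w,x-w:x+w]),cv2.RETR_LIST,cv2.CHAIN_APPROX_NONE)
  for q in cs:
    if len(q)>100:
      e=cv2.fitEllipse(q);print(np.add(e[0],[x-w,y-w]).round(1),np.round(e[1],1),len(q))
a=c['pixels'][90:240,110:430,::-1];cv2.imwrite('pics/m5z.png',cv2.resize(a,None,fx=2.5,fy=2.5,interpolation=cv2.INTER_CUBIC))
meas((192.5,118),(385,131),[(148.5,130),(381,183),(250,203)],c)
E
```

```text
[196.5 113.5] [63.5 71.6] 133
[198.  117.5] [52.5 62.7] 147
[194.8 117.4] [47.9 57.7] 336
[191.8 117.1] [70.6 84.8] 246
[383.8 131.1] [47.1 50.4] 142
[385.2 129.5] [53.6 56.5] 408
[390.2 126.7] [70.  80.7] 356
[384.6 131.4] [67.3 76.3] 357
chord 0.1024 axis [ 0.578  -0.3035] handle az 116.42 table -34.83
hole r 0.1052 rel handle -54.92
hole r 0.1045 rel handle 35.23
hole r 0.1056 rel handle -11.09
```

View pics/m5z.png

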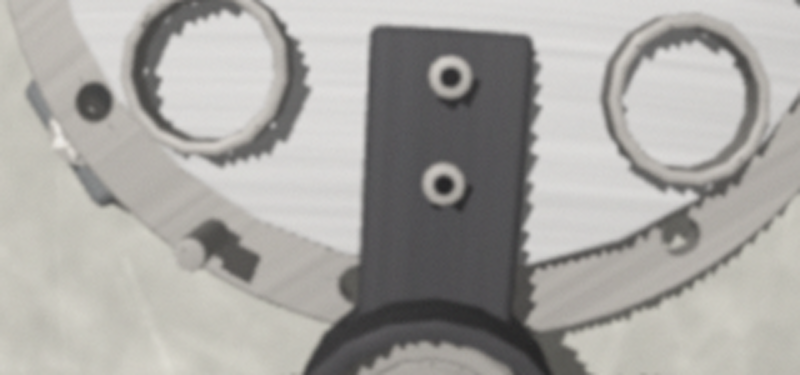

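```bash
python3 -m creep '[{"tx":0.0005,"ty":-0.005,"tz":0,"rx":0,"ry":0,"rz":0},{"tx":0.0009,"ty":-0.006,"tz":0,"rx":0,"ry":0,"rz":0},{"tx":0.0011,"ty":-0.006,"tz":0,"rx":0,"ry":0,"rz":0},{"tx":0.0013,"ty":-0.005,"tz":0,"rx":0,"ry":0,"rz":0},{"tx":0,"ty":0,"tz":0,"rx":0,"ry":0,"rz":0}]'
python3 - <<'E'
from ang import *
c=env.read_camera('wrist')
cv2.imwrite('pics/m6w.png',c['pixels'][:,:,::-1])
a=c['pixels'][70:240,110:430,::-1];cv2.imwrite('pics/m6z.png',cv2.resize(a,None,fx=2.5,fy=2.5,interpolation=cv2.INTER_CUBIC))
E
```

```text
time_s: 8.72
tool_pos: [0.543, -0.1807, 0.0888]
tool_rot: [-179.9, -0.1, -60.0]
force: [0.9, 2.1, 8.3]
grip_width: 0.0002
```

View pics/m6w.png

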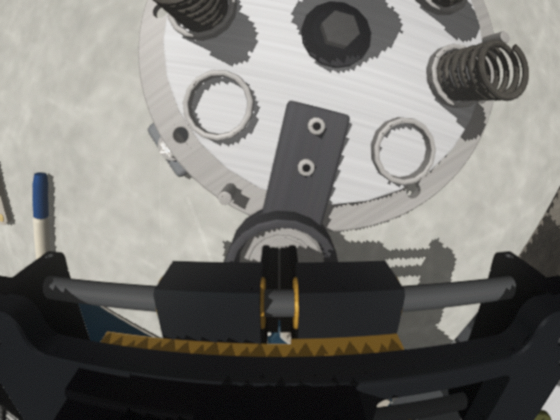

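View pics/m6z.png

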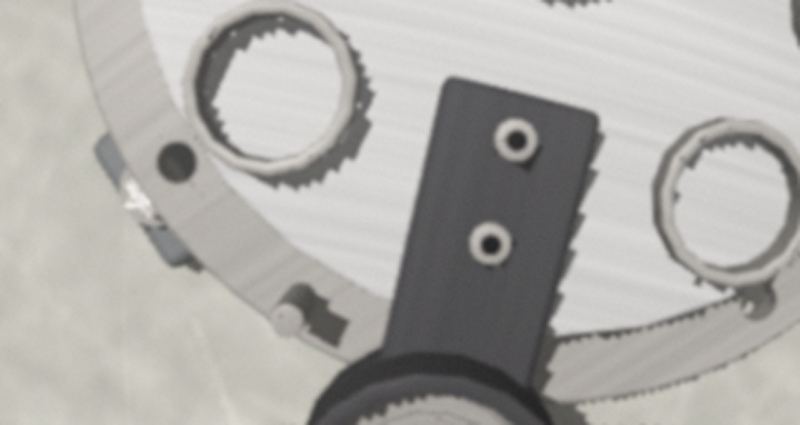

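Run:
```python
from ang import *
c=env.read_camera('wrist');g=cv2.cvtColor(c['pixels'],cv2.COLOR_RGB2GRAY)
for (x,y,w) in((220,105,45),(403,151,45)):
  cs,_=cv2.findContours((cv2.Canny(g,60,150)[y-w:y+w,x-w:x+w]),cv2.RETR_LIST,cv2.CHAIN_APPROX_NONE)
  for q in cs:
    if len(q)>100:
      e=cv2.fitEllipse(q);print(np.add(e[0],[x-w,y-w]).round(1),np.round(e[1],1),len(q))
meas((219.7,105),(402.8,151),[(180.8,134.8),(413.2,190.8)],c)
a=c['pixels'][100:220,340:460,::-1];cv2.imwrite('pics/m6n.png',cv2.resize(a,None,fx=5,fy=5,interpolation=cv2.INTER_CUBIC))
```

```text
[220.5 108.1] [46.8 56.5] 198
[218.1 104.8] [60.5 62.1] 238
[218.5 106. ] [72.2 76.6] 541
[402.3 151.4] [44.5 49.8] 139
[403.9 150.8] [49.6 54.1] 217
[404.8 150.4] [51.8 57.3] 167
[403.2 152.4] [62.4 74.7] 657
chord 0.1011 axis [ 0.5784 -0.3037] handle az 106.81 table -44.44
hole r 0.1058 rel handle -45.05
hole r 0.1063 rel handle 44.99
```

View pics/m6n.png

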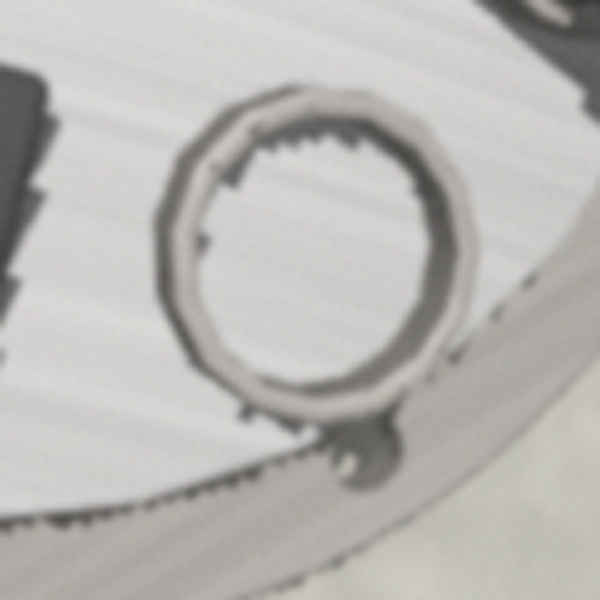

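```bash
python3 -m creep '[{"tx":0,"ty":0,"tz":-0.002,"rx":0,"ry":0,"rz":0},{"tx":0,"ty":0,"tz":-0.002,"rx":0,"ry":0,"rz":0},{"tx":0,"ty":0,"tz":-0.002,"rx":0,"ry":0,"rz":0},{"tx":0,"ty":0,"tz":-0.0015,"rx":0,"ry":0,"rz":0},{"tx":0,"ty":0,"tz":0,"rx":0,"ry":0,"rz":0}]'
```

```text
time_s: 9.45
tool_pos: [0.5416, -0.1811, 0.0952]
tool_rot: [-180.0, -0.0, -60.0]
force: [2.4, 0.1, 4.9]
grip_width: 0.0007
```

```bash
python3 -m creep '[{"tx":0,"ty":0,"tz":-0.002,"rx":0,"ry":0,"rz":0},{"tx":0,"ty":0,"tz":0,"rx":0,"ry":0,"rz":0}]';python3 -m creep '[{"tx":0,"ty":0,"tz":-0.002,"rx":0,"ry":0,"rz":0},{"tx":0,"ty":0,"tz":-0.002,"rx":0,"ry":0,"rz":0},{"tx":0,"ty":0,"tz":-0.006,"rx":0,"ry":0,"rz":0},{"tx":0,"ty":0,"tz":0,"rx":0,"ry":0,"rz":0}]'
python3 - <<'E'
from ang import *
c=env.read_camera('wrist')
cv2.imwrite('pics/m7w.png',c['pixels'][:,:,::-1])
E
```

```text
time_s: 9.7
tool_pos: [0.5412, -0.181, 0.0971]
tool_rot: [180.0, 0.0, -60.0]
force: [0.4, -0.5, 5.1]
grip_width: 0.0002
time_s: 10.2
tool_pos: [0.5412, -0.181, 0.1072]
tool_rot: [180.0, -0.0, -60.0]
force: [0.9, 0.4, -0.8]
grip_width: 0.0005
```

View pics/m7w.png

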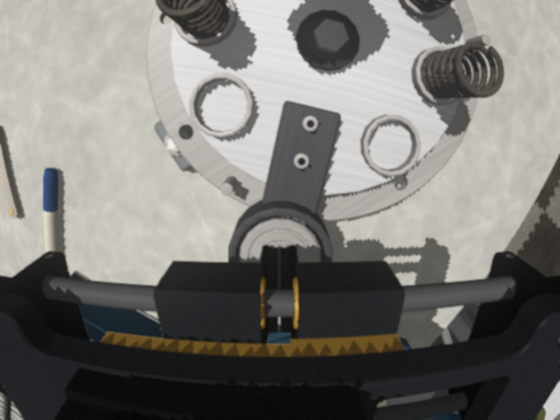

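```bash
python3 -m creep '[{"tx":0,"ty":0,"tz":-0.015,"rx":0,"ry":0,"rz":0},{"tx":0,"ty":0,"tz":-0.025,"rx":0,"ry":0,"rz":0},{"tx":0,"ty":0,"tz":-0.03,"rx":0,"ry":0,"rz":0},{"tx":0,"ty":0,"tz":-0.03,"rx":0,"ry":0,"rz":0},{"tx":0,"ty":0,"tz":-0.025,"rx":0,"ry":0,"rz":0},{"tx":0,"ty":0,"tz":-0.015,"rx":0,"ry":0,"rz":0},{"tx":0.01,"ty":0.017,"tz":0,"rx":0,"ry":0,"rz":0},{"tx":0.015,"ty":0.025,"tz":0,"rx":0,"ry":0,"rz":0},{"tx":0.015,"ty":0.025,"tz":0,"rx":0,"ry":0,"rz":0},{"tx":0.015,"ty":0.025,"tz":0,"rx":0,"ry":0,"rz":0},{"tx":0.015,"ty":0.025,"tz":0,"rx":0,"ry":0,"rz":0},{"tx":0.01,"ty":0.015,"tz":0,"rx":0,"ry":0,"rz":0},{"tx":0,"ty":0,"tz":0,"rx":0,"ry":0,"rz":0}]'
python3 - <<'E'
from ang import *
for n in ('top','side','wrist'):
    c=env.read_camera(n);a=c['pixels'][:,:,::-1]
    if n=='top':a=cv2.resize(a[130:290,170:350],None,fx=3.5,fy=3.5,interpolation=cv2.INTER_CUBIC)
    if n=='side':a=cv2.resize(a[120:300,200:370],None,fx=3.3,fy=3.3,interpolation=cv2.INTER_CUBIC)
    cv2.imwrite(f'pics/m8{n}.png',a)
E
```

```text
time_s: 11.88
tool_pos: [0.4654, -0.3179, 0.2462]
tool_rot: [179.9, 0.1, -60.2]
force: [1.0, 0.1, 0.5]
grip_width: 0.001
```

View pics/m8top.png

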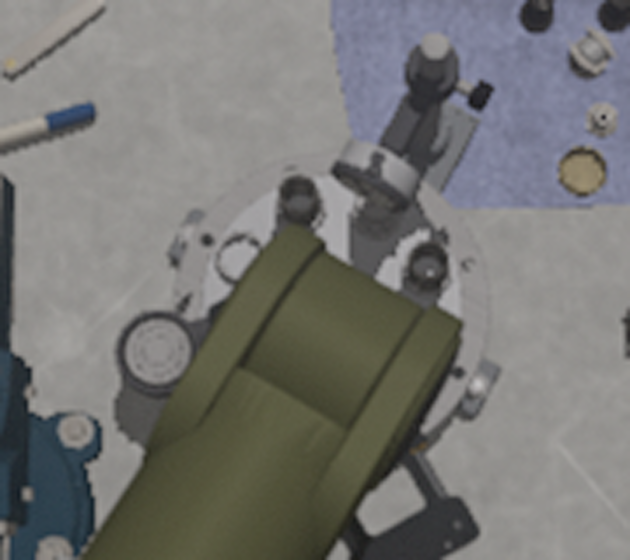

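View pics/m8side.png

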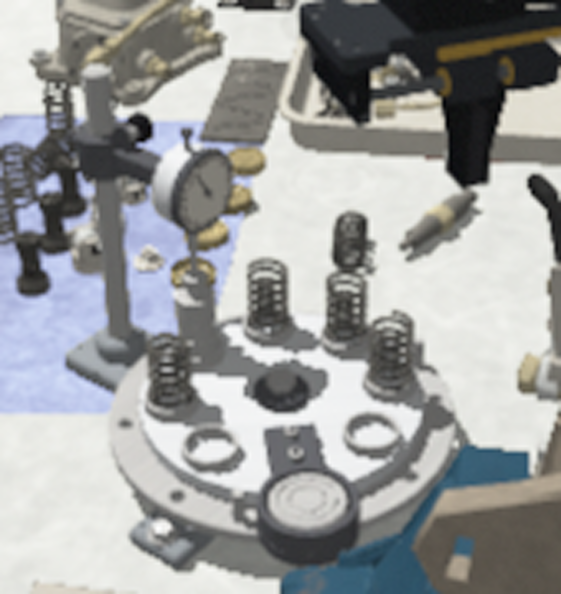

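View pics/m8wrist.png

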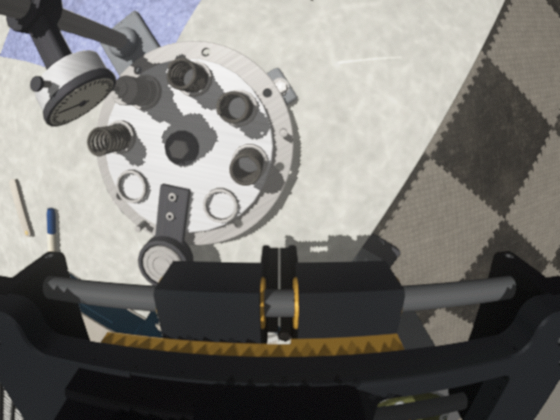

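Run:
```python
from ang import *
S=env.read_camera('side');T=env.read_camera('top')
def ell(c,x,y,w,ths):
    g=cv2.cvtColor(c['pixels'],cv2.COLOR_RGB2GRAY);m=cv2.resize(g,None,fx=4,fy=4,interpolation=cv2.INTER_CUBIC)
    s=m[4*(y-w):4*(y+w),4*(x-w):4*(x+w)]
    r=[]
    for th in ths:
        for q in cv2.findContours((s>th).astype(np.uint8),cv2.RETR_LIST,cv2.CHAIN_APPROX_NONE)[0]:
            if len(q)>120:
                e=cv2.fitEllipse(q);p=(np.array(e[0])+.5)/4-.5+[x-w,y-w]
                if np.hypot(*(p-[x,y]))<4: print(th,p.round(2),np.round(np.array(e[1])/4,1));r.append(p)
    return np.mean(r,0)
pt=ell(T,215,230,14,(100,115,130));ps=ell(S,293,271,18,(110,130,150))
for z in(.0635,.0665,.0735):
    a=ray(T,*pt,z)[:2];b=ray(S,*ps,z)[:2];print(z,a.round(4),b.round(4),'gap',np.linalg.norm(a-b).round(4), 'dist axis',np.linalg.norm(a-[.5758,-.3054]).round(4), np.degrees(np.arctan2(*(a-[.5758,-.3054])[::-1])).round(2))
im=S['pixels'][250:300,265:320,::-1];cv2.imwrite('pics/m9.png',cv2.resize(im,None,fx=10,fy=10,interpolation=cv2.INTER_CUBIC))
w=env.read_camera('wrist')['pixels'][220:300,120:220,::-1];cv2.imwrite('pics/m9w.png',cv2.resize(w,None,fx=6,fy=6,interpolation=cv2.INTER_CUBIC))
```

```text
100 [214.17 229.7 ] [16.8 18.8]
115 [214.11 229.68] [16.1 18.3]
130 [213.7 229.7] [14.7 17.5]
110 [292.74 271.64] [18.  24.5]
130 [292.71 271.47] [17.1 23.9]
150 [292.69 271.37] [16.4 23.5]
0.0635 [ 0.5412 -0.178 ] [ 0.5421 -0.1897] gap 0.0117 dist axis 0.132 105.18
0.0665 [ 0.5408 -0.1784] [ 0.5415 -0.1865] gap 0.0082 dist axis 0.1317 105.39
0.0735 [ 0.5399 -0.1793] [ 0.5403 -0.1792] gap 0.0004 dist axis 0.1311 105.9
```

View pics/m9.png

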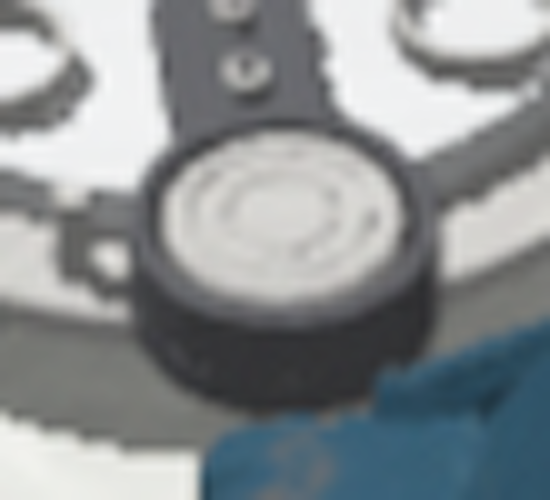

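View pics/m9w.png

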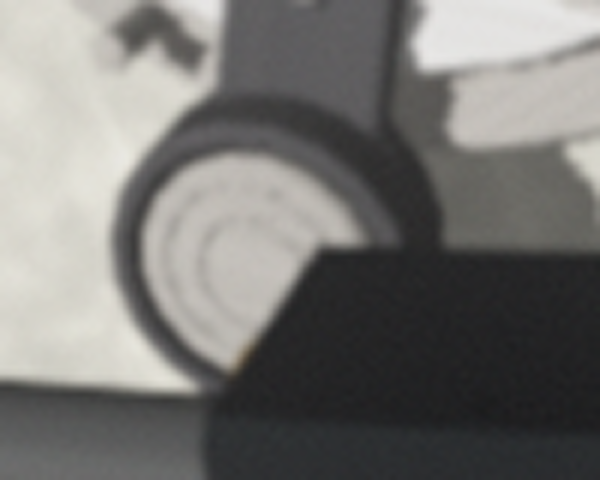

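The button is flush with its collar: the two views agree on a height of 73.5 mm to within 0.4 mm. The master stands under the foot, the table is locked, and the arm is clear.

Run:
```python
from cell import env
print(env.sign_off()); print(env.get_obs()['time_s'])
```

```text
the job is handed in; nothing more can be done
None
the job is handed in; nothing more can be done
```

The setting master now stands under the comparator's foot, with the table one hole round at about -45° and the pin home. I pressed the button to its stop with shut fingertips, swung the table clockwise with it held in, then let it up slowly and backed off. The job was handed in at about 12 s.

- **Alignment:** Before I let go, the index-plate holes measured -45.05° and +44.99° from the handle in the wrist picture, so the pin was over its hole.
- **Pin home:** The button pressed back on the fingers until close to its rest height. After the release, the top and side views agree that its top is at 73.5 mm, to within 0.4 mm, and it looks level with the collar. I did not push on the table to test the lock.
- **Table angle:** The button's direction afterwards gives about -45.9°, and the wrist view gave about -44.4° just before the release. Both are coarse and depend on the camera calibration. The comparison with the holes is the better one.
- **Surroundings:** The side view shows the master upright under the foot and all four springs standing in their nests. The marker and the spare spring look unmoved. I did not re-measure them, the holder or the rest of the worktop.
- **Forces:** The highest wrist force I read was about 8 N. The arm was touching nothing at hand-in.

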